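# Zero the card reader, then hold its sample slide at the index tab

## Robot

A 6-joint arm with a two-finger parallel gripper is mounted at the origin on a cart in front of the work surface, level with it; the furniture and walls round the work are solid. World frame = base frame: x ahead of the robot, y to its left, z up, the work surface at z = 0. Lengths are in m, angles in rad, forces in N, time in s.
With the tool pointing down it reaches from about 0.325 to 0.85 m from the base axis. Payload 15.5 kg.
Tool frame: the origin (TCP) lies midway between the tips of the shut fingers; the grasp point (between the pads) lies manip.hold_point_z behind it (manip.hold_point_z is the distance from the TCP to the grasp point, in m); z points along the fingers, y is the line along which they close (so a half turn about z gives the same grasp; the last joint's range is limited). The gripper opens to 91 mm and grips with 3 to 60 N. Pads are 32 mm wide; open, the fingers measure 118 mm over their backs; the gripper's body (76 mm by 178 mm) begins 60 mm behind the grasp point.
Start: joints at [1.202, 0.494, 1.345, -0, 1.302, -0.096], TCP at [0.169, 0.602, 0.214] pointing down, gripper open.
Joint ranges: [-2.91, 2.91], [-0.82, 2.16], [0.22, 2.67], [-1.22, 4.37], [0.12, 2.79], [-3.08, 3.08]. Speed limits (rad/s): [1.89, 1.89, 2.57, 3.01, 3.01, 3.01].

## Interface

Orientations are given as a 3x3 rotation matrix whose columns are the frame's x, y, z axes.
In Python, from cell import manip gives the robot as it stands. The module is installed in compiled form; this text tells all that it offers.
- The arm moves only by the tool apply_moves, never from a script. Its argument "moves" is a list of rows, each a list of 3 entries, a list of its own where there are three numbers: the closure, from -1 (fully open) to 1 (shut), so that 0 is half open, then the shift along the tool's x, y, z in m, then the turn about the tool's z in rad. A call has 1 to 12 rows; each row is the pose to reach, as a shift and turn from the pose commanded when the call began, along the tool's axes at that moment; what a row does not reach only later rows make up. A row lasts 1/10 s, in which the tool goes at most 50 mm and 8.59 degrees, less where a joint would pass 70% of its speed; a pose out of reach is approached as far as the arm can. A call with a gripper value outside its range is refused whole. The fingers move at their own pace and stop on an object; the grip force is fixed at half the most. Time passes only in rows, so rows that repeat a pose let the fingers close. It gives the time, the measured TCP pose, the force, the opening and the grip force at its end, in the units of the state.
- manip.get_obs(): the state, without advancing time (a new reading comes with each control period).
- manip.grab_frame(name): name is "scene" or "top" or "wrist"; returns a dict with "image" (400x640x3 uint8, red, green, blue), "range_z" (400x640 float32, m along the optical axis (not along the pixel's ray), 0 where there is no reading), "mtx" (3x3 intrinsics, pixels), "R" (3x3) and "t" (3): a world point X has camera coordinates R X + t. Camera axes: x right, y down, z forward; pixel columns grow to the right and rows downward; lengths in m; the calibration is good to about 2 mm. A picture is of the moment at which its call begins.
- manip.finish_job(): hands the job in; it is judged then, once.
The state is a dict: "t": time; "joint_pos": joint angles; "joint_vel": joint speeds; "joint_torque": joint torques, N m; "ee_pos": TCP position; "ee_rot": TCP orientation; "contact_force": force on the tool from outside, world axes, zero at the start; "wrist_torque": the same for the moment, N m; "opening": opening from 0.0 (shut) to 1.0 (fully open); "finger_force": force on a finger pad.
Only numpy, scipy, OpenCV 4.12 (cv2) and the standard library are available. Lean on these libraries where they do the work, as an engineer would, in place of code of your own. Each camera call takes 0.05 s, during which the arm holds its last target. There are 200 camera calls.

## Task

Zero the bench card reader by pressing the round plunger on top of its housing all the way down to its stop for about half a second, with the sample slide left home, and let the plunger come back up. Then take the upright grip of the spring-loaded sample slide and draw it out until its pointer lines up with the tall index tab (not the short one), and keep it there: finish while still holding the slide, because it springs back when let go. Leave the other things on the bench as they stand.

Things in the scene. Friction and masses are not known exactly. Their poses are not given: they have to be found in the camera images.
- reader: card reader fixed to the bench: dark steel base plate 285 x 172 x 12 mm with a white housing (120 mm along x, 110 mm along y, top 62 mm above the bench) over its back part. Origin on the bench, below the slide's centre line; local -x is the direction in which the slide is pulled out, z up. The base reaches from x = -155 to +130 mm and y = -60 to +112 mm, the housing from x = +10 to +130 mm and y = -55 to +55 mm.
- plunger (a joint): travel of the zeroing plunger, m: 0 when up, 0.012 when fully down on its stop; a spring pushes it up with 3 N at the top and 6 N at the stop.
- plunger_top (a point): centre of the top face of the plunger's head, a black disc 28 mm across and 10 mm thick on a thin stem, standing on the housing's top; 95 mm above the bench when up; moves straight down 12 mm.
- slide: sample slide of the reader, a flat tongue 50 mm wide that comes out of the slit in the housing's front along the reader's -x, up to 85 mm. A spring pulls it home, with 4 N at home rising to 10 N fully out. Its origin coincides with the reader's origin when home; same axes as the reader.
- slide_grip (a point): centre of the top of the slide's upright black grip, 77 mm above the bench, at local x = -45, y = 0 mm of the slide. The grip is 16 mm thick along x, 36 mm wide along y, and rises 49 mm above the tongue block, from 28 to 77 mm above the bench; at home there are 47 mm free between it and the housing's front. It can be pinched from above across either width or hooked from behind.
- pointer (a point): outer end of the slide's thin steel pointer, 78 mm to the +y side of the grip's centre line (same local x as the grip, x = -45 mm), 26 mm above the bench; it passes beside the index tabs over a white scale with dark ticks.
- tab_tall: tall index tab, a white upright plate 6 mm thick along x, 22 mm wide along y and 40 mm high, fixed on the base at the outer (+y) edge of the scale; origin at the middle of the foot of its inner edge (the plate reaches 22 mm from there to +y), on the base's top 12 mm above the bench, x and y axes as the reader's. The pointer is to have the same x as this origin.
- tab_short: short index tab, a white plate 6 mm thick but only 10 mm wide and 14 mm high, also fixed at the edge of the scale; not the one to use; origin as on the tall one. Either tab may be the nearer one.
- blue_bottle: squeeze bottle with blue dye, 42 mm across, 155 mm high, to the -y side of the reader; origin at its base centre. Bystander.
- tape_roll: roll of white tape, 80 mm across, 24 mm high, to the -y side of the reader; origin under its centre. Bystander.
- swatches: pile of coated cards about 118 x 113 x 55 mm, to the +y side of the reader; origin under its centre. Bystander.
- dye_bottle_2: squeeze bottle with yellow dye, 42 mm across, 155 mm high, at the far -y side of the bench; origin at its base centre. Bystander.
- film_applicator: steel bar 34 x 103 x 26 mm lying on the +y side of the bench; origin under its centre. Bystander.

How it is judged:
By the outcome, as a careful person would: the job done as asked, in the order asked, and still so for the second after the job is handed in, while the arm keeps its last pose, push and grip.
It also fails if it takes over 40 s, if anything falls off the work surface, if the arm or the gripper's body presses on something with over 40 N, if the wrist force passes 120 N, or if a joint passes its speed limit or range.

## Working session

There is one attempt and no reset: what is moved stays moved. The work goes in short steps, Python scripts to look and compute and a tool call to move; the robot and the scene stay as the last step left them, time stands still between calls to the robot, and variables do not carry over. Pictures are saved under pics/ and viewed, at most 10 in all, crops included, and the job is handed in when it is done.

Besides the shell and the picture viewer there is one more tool, called after "Call:" by a JSON object that holds its "op" and its "data", one argument or row to a line. apply_moves: Moves the arm, as the interface text tells. Its arguments: {"type":"object","properties":{"moves":{"type":"array"}},"required":["moves"]}

```bash
mkdir -p pics; cat > h.py <<'E'
import numpy as np,cv2
from cell import manip
def grab(n):
    f=manip.grab_frame(n); np.savez('pics/'+n+'.npz',**f); return f
def pts(f):
    z=f['range_z'];v,u=np.mgrid[:400,:640]
    c=np.stack([u,v,np.ones_like(u)],-1)@np.linalg.inv(f['mtx']).T*z[...,None]
    return (c-f['t'])@f['R']
def ray(f,u,v,h):
    d=f['R'].T@np.linalg.inv(f['mtx'])@[u,v,1]; o=-f['R'].T@f['t']
    return o+d*(h-o[2])/d[2]
E
python3 - <<'E'
from h import *
for n in('top','scene'):
    f=grab(n); cv2.imwrite(f'pics/{n}.png',f['image'][...,::-1]); print(n,-f['R'].T@f['t'])
o=manip.get_obs();print(o['ee_pos'],o['ee_rot'],manip.hold_point_z,o['t'],o['contact_force'])
E
```

```text
top [ 0.42586762 -0.01292508  1.26069698]
scene [-0.38407942 -0.56208682  1.06199926]
[0.16886583 0.60138841 0.21340605] [[-9.62765812e-01  2.70336564e-01 -3.65172683e-04]
 [ 2.70336802e-01  9.62765245e-01 -1.04762290e-03]
 [ 6.83647917e-05 -1.10733513e-03 -9.99999385e-01]] 0.0188 0.1 [ 0.24064521 -0.30031053  0.61912239]
```

View pics/top.png

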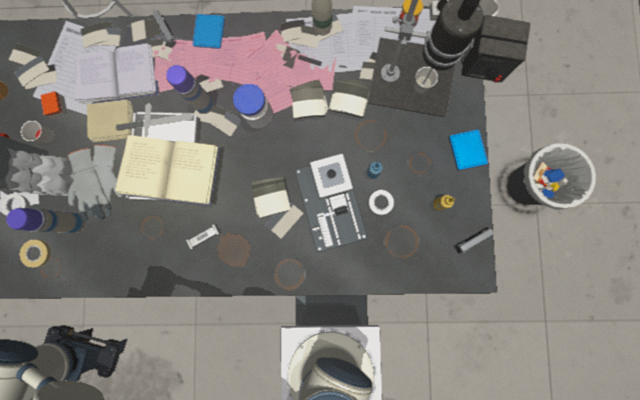

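View pics/scene.png

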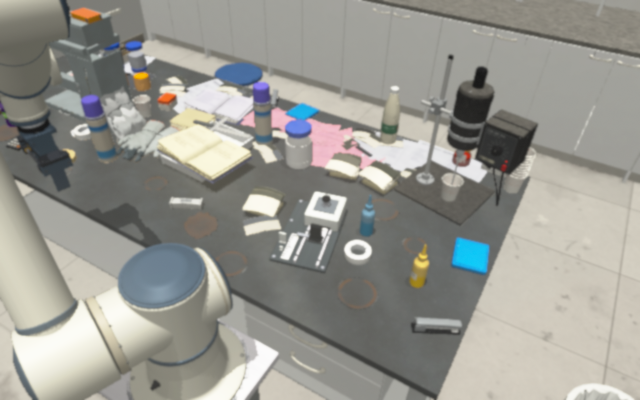

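The top view shows the reader's base at about (333,205), the housing at (331,173), the plunger near (331,173) and the grip near (340,210). I'll enlarge that area and measure.

```bash
python3 - <<'E'
from h import *
f=np.load('pics/top.npz');P=pts(f)
im=f['image'][145:260,285:405,::-1]
cv2.imwrite('pics/topc.png',cv2.resize(im,None,fx=5,fy=5,interpolation=cv2.INTER_CUBIC))
g=cv2.cvtColor(f['image'],cv2.COLOR_RGB2HSV)
sub=np.zeros((400,640),bool);sub[150:200,300:360]=1
m=((abs(P[...,2]-.062)<.006)&sub).astype(np.uint8)
c=max(cv2.findContours(m,0,2)[0],key=cv2.contourArea)
r=cv2.minAreaRect(c);b=cv2.boxPoints(r);print(r)
print(np.array([ray(f,u,v,.062) for u,v in b]))
print('ctr',ray(f,*r[0],.062))
sub[:]=0;sub[155:235,305:365]=1
for lo,hi in((.085,.105),(.066,.085)):
    q=sub&(P[...,2]>lo)&(P[...,2]<hi);v,u=np.nonzero(q);print(lo,len(u),u.mean(),v.mean(),np.median(P[q],0),u.min(),u.max(),v.min(),v.max())
E
```

```text
((330.5094299316406, 175.28302001953125), (36.812625885009766, 34.34013748168945), 74.05460357666016)
[[ 0.67800064  0.05857483  0.062     ]
 [ 0.7064831  -0.04811336  0.062     ]
 [ 0.59100383 -0.07772969  0.062     ]
 [ 0.56283657  0.02778588  0.062     ]]
ctr [ 0.63426214 -0.00995361  0.062     ]
0.085 61 330.4918032786885 173.19672131147541 [ 0.63562847 -0.00882674  0.09584078] 327 334 169 177
0.066 205 333.1560975609756 185.30243902439025 [ 0.61500476 -0.02405008  0.06762724] 312 348 158 212
```

View pics/topc.png

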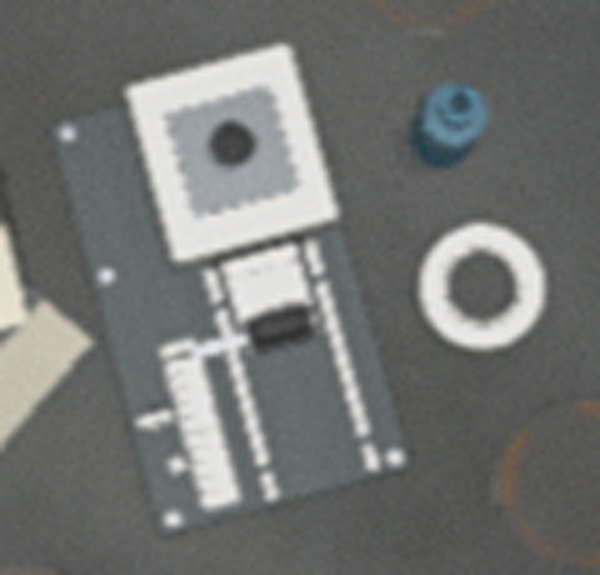

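The crop shows the reader turned by about +15°. The tall tab is the long white bar at crop (153,418) and the short tab is at (178,465). The other dots are screws. I'll move over the reader for a wrist view.

Call:
{"op": "apply_moves", "data": {
  "moves": [
    [1,[-0.05,-0.04,-0.046],0.15],
    [1,[-0.1,-0.08,-0.046],0.3],
    [1,[-0.14,-0.12,-0.046],0.45],
    [1,[-0.18,-0.16,-0.046],0.6],
    [1,[-0.22,-0.2,-0.046],0.75],
    [1,[-0.26,-0.24,-0.046],0.9],
    [1,[-0.3,-0.28,-0.046],1.037],
    [1,[-0.34,-0.32,-0.046],1.037],
    [1,[-0.38,-0.36,-0.046],1.037],
    [1,[-0.42,-0.4,-0.046],1.037],
    [1,[-0.46,-0.44,-0.046],1.037],
    [1,[-0.529,-0.475,-0.046],1.037]
  ]
}}

```text
t: 1.3
ee_pos: [0.4755, 0.0968, 0.2599]
ee_rot: [[-0.257, 0.966, -0.0], [0.966, 0.257, 0.0], [0.0, -0.0, -1.0]]
contact_force: [0.6, 1.2, 0.5]
opening: 0.003
finger_force: 0.0
```

```bash
python3 - <<'E'
from h import *
o=manip.get_obs();print(o['ee_pos'],o['ee_rot'],o['t'],o['joint_pos'],o['opening'])
f=grab('wrist'); cv2.imwrite('pics/w1.png',f['image'][...,::-1])
E
```

```text
[0.47548536 0.09677317 0.25988098] [[-2.56766369e-01  9.66473385e-01 -4.76225140e-04]
 [ 9.66473494e-01  2.56766402e-01  8.27239898e-06]
 [ 1.30273669e-04 -4.58134901e-04 -9.99999887e-01]] 1.3 [ 7.76111568e-02  2.48586500e-01  1.61106016e+00  4.71163659e-05
  1.28242014e+00 -1.82077190e-01] 0.0027786656691400936
```

View pics/w1.png

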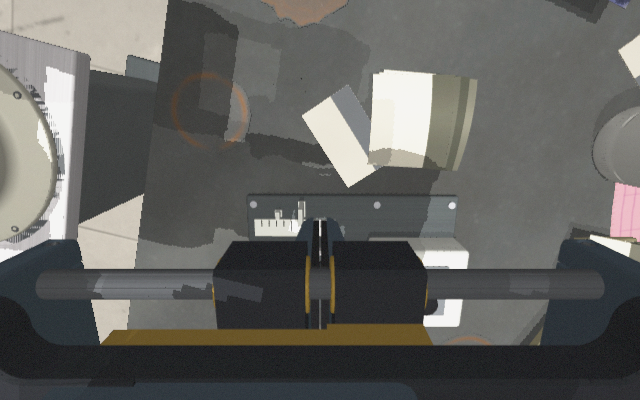

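The wrist view shows the tall tab near (301,210) and the short one near (277,214), with the fingers shut and the plunger hidden on the right. Next I'll move above the plunger.

Call:
{"op": "apply_moves", "data": {
  "moves": [
    [1,[-0.035,0.032,0],0],
    [1,[-0.07,0.064,0.03],0],
    [1,[-0.105,0.095,0.06],0],
    [1,[-0.143,0.127,0.09],0],
    [1,[-0.143,0.127,0.13],0],
    [1,[-0.143,0.127,0.145],0],
    [1,[-0.143,0.127,0.145],0],
    [1,[-0.143,0.127,0.145],0]
  ]
}}

```text
t: 2.15
ee_pos: [0.6349, -0.0064, 0.1153]
ee_rot: [[-0.257, 0.966, -0.0], [0.966, 0.257, 0.0], [0.0, -0.0, -1.0]]
contact_force: [0.4, 0.2, 0.8]
opening: 0.004
finger_force: 0.0
```

```bash
python3 - <<'E'
from h import *
o=manip.get_obs();print(o['ee_pos'],o['contact_force'],o['t'])
f=grab('wrist');g=grab('scene')
a=f['image'][...,::-1];b=cv2.resize(g['image'][170:290,250:410,::-1],None,fx=3,fy=3)
c=np.zeros((600,640,3),np.uint8);c[:240]=a[120:360];c[240:,:480]=b
cv2.imwrite('pics/w2.png',c)
E
```

```text
[ 0.63489428 -0.00637141  0.1153388 ] [0.4171029  0.18483507 0.79282601] 2.15
```

View pics/w2.png

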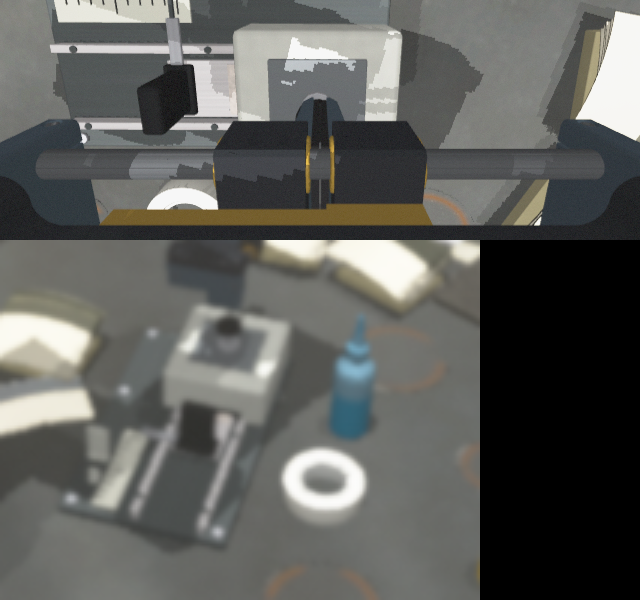

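The wrist half shows the shut fingers centred over the plunger, which is at column ≈318. The scene half agrees. Pressing now.

Call:
{"op": "apply_moves", "data": {
  "moves": [
    [1,[-0.002,0,0.012],0],
    [1,[-0.002,0,0.018],0],
    [1,[-0.002,0,0.023],0],
    [1,[-0.002,0,0.027],0],
    [1,[-0.002,0,0.03],0],
    [1,[-0.002,0,0.032],0],
    [1,[-0.002,0,0.033],0]
  ]
}}

```text
t: 2.95
ee_pos: [0.6354, -0.0085, 0.083]
ee_rot: [[-0.257, 0.966, 0.0], [0.966, 0.257, -0.0], [-0.0, 0.0, -1.0]]
contact_force: [-11.2, 0.4, 33.0]
opening: 0.004
finger_force: 16.9
```

It's on the stop, with the force jumping to 33 N. I'll hold it there.

Call:
{"op": "apply_moves", "data": {
  "moves": [
    [1,[0,0,0],0],
    [1,[0,0,0],0],
    [1,[0,0,0],0]
  ]
}}

```text
t: 3.25
ee_pos: [0.6354, -0.0085, 0.0831]
ee_rot: [[-0.257, 0.966, 0.001], [0.966, 0.257, -0.0], [-0.0, 0.0, -1.0]]
contact_force: [-8.5, 0.0, 23.7]
opening: 0.006
finger_force: 11.4
```

Call:
{"op": "apply_moves", "data": {
  "moves": [
    [1,[0,0,0],0],
    [1,[0,0,0],0],
    [1,[0,0,0],0]
  ]
}}

```text
t: 3.55
ee_pos: [0.6354, -0.0085, 0.0831]
ee_rot: [[-0.257, 0.966, 0.001], [0.966, 0.257, -0.0], [-0.0, 0.0, -1.0]]
contact_force: [-7.5, 0.9, 21.9]
opening: 0.006
finger_force: 11.4
```

Call:
{"op": "apply_moves", "data": {
  "moves": [
    [1,[0,0,-0.006],0],
    [1,[0,0,-0.016],0],
    [1,[0,0,-0.04],0],
    [0,[0,0,-0.08],0],
    [0,[0,0,-0.08],0]
  ]
}}

```text
t: 4.05
ee_pos: [0.6381, -0.0087, 0.1669]
ee_rot: [[-0.257, 0.966, 0.007], [0.966, 0.257, -0.001], [-0.003, 0.007, -1.0]]
contact_force: [0.6, 0.5, 0.3]
opening: 0.147
finger_force: 0.0
```

```bash
python3 - <<'E'
from h import *
o=manip.get_obs();print(o['ee_pos'],o['contact_force'],o['t'],o['opening'])
f=grab('wrist');g=np.load('pics/top.npz');P=pts(f);
cv2.imwrite('pics/w3.png',f['image'][...,::-1])
# reader frame from top picture
e=np.array([[0.67800064,0.05857483],[0.7064831,-0.04811336],[0.59100383,-0.07772969],[0.56283657,0.02778588]])
ex=(e[0]-e[3]+e[1]-e[2]);ex/=np.linalg.norm(ex);ey=(e[0]-e[1]+e[3]-e[2]);ey/=np.linalg.norm(ey)
a=np.arctan2(ex[1],ex[0]);b=np.arctan2(-ey[0],ey[1]);print(a,b);th=(a+b)/2
X=np.array([np.cos(th),np.sin(th)]);O=e.mean(0)-.07*X;print('origin',O,'grip',O-.045*X)
m=cv2.findContours
T=pts(g);s=np.zeros((400,640),bool);s[200:216,330:352]=1
q=s&(g['image'].max(-1)<70)&(T[...,2]>.05);v,u=np.nonzero(q);print(len(u),u.mean(),v.mean(),'grip ray',ray(g,u.mean(),v.mean(),.077))
E
```

```text
[ 0.63806943 -0.00869065  0.16694672] [0.57645693 0.45781757 0.28291081] 4.05 0.14708870926718107
0.25614607124696004 0.26087536948275625
origin [ 0.56690701 -0.02776546] grip [ 0.52340228 -0.0392693 ]
29 340.44827586206895 209.86206896551724 grip ray [ 0.52159363 -0.03899913  0.077     ]
```

View pics/w3.png

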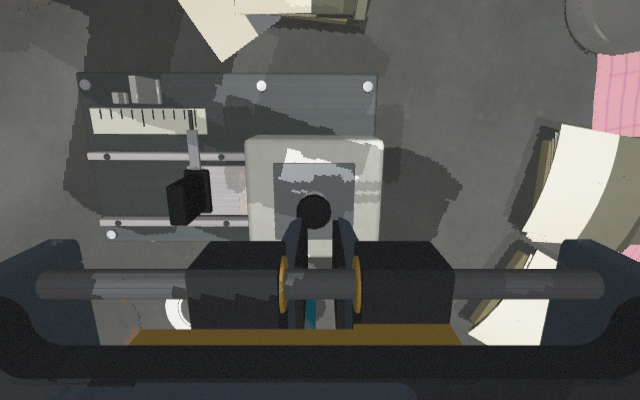

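The plunger is back up at (313,211). The grip is at about (190,195), the pointer at (193,130), the tall tab around (145,90) and the short tab at (120,98). I'll measure the tabs from depth in the reader frame.

```bash
cat >> h.py <<'E'
TH=.2585;A=np.array([[np.cos(TH),-np.sin(TH)],[np.sin(TH),np.cos(TH)]])
O=np.array([.566,-.0277])
def loc(p): p=np.array(p);q=p.copy();q[...,:2]=(p[...,:2]-O)@A;return q
E
python3 - <<'E'
from h import *
for n,bx in(('top',(220,240,305,325)),('wrist',(60,110,100,170))):
    f=np.load(f'pics/{n}.npz');L=loc(pts(f));r0,r1,c0,c1=bx
    S=L[r0:r1,c0:c1].reshape(-1,3)
    for lo,hi in((.046,.058),(.022,.032)):
        q=S[(S[:,2]>lo)&(S[:,2]<hi)]
        if len(q):print(n,lo,len(q),np.median(q,0),np.percentile(q,[3,97],axis=0).round(4).tolist())
f=np.load('pics/wrist.npz');L=loc(pts(f))
S=L[110:260,150:220].reshape(-1,3);q=S[(S[:,2]>.073)&(S[:,2]<.083)];print('grip',len(q),np.median(q,0),q.min(0),q.max(0))
h=(S[:,2]>.022)&(S[:,2]<.031)&(S[:,1]>.055)&(S[:,1]<.08);q=S[h];print('pointer',len(q),np.median(q,0))
E
```

```text
top 0.046 14 [-0.07828846  0.0934461   0.05376458] [[-0.0809, 0.0834, 0.0486], [-0.0754, 0.1036, 0.0551]]
top 0.022 6 [-0.10919935  0.08787131  0.0254334 ] [[-0.1118, 0.0837, 0.0227], [-0.0852, 0.0902, 0.0277]]
wrist 0.046 309 [-0.0776118   0.09056754  0.05232307] [[-0.082, 0.0802, 0.0465], [-0.0759, 0.1009, 0.054]]
wrist 0.022 229 [-0.07717617  0.08653181  0.02660898] [[-0.113, 0.0803, 0.0224], [-0.0761, 0.1002, 0.0311]]
grip 815 [-0.04289627 -0.00199714  0.07767613] [-0.0517673  -0.02022043  0.07300702] [-0.03591507  0.01478719  0.07971635]
pointer 112 [-0.0437179   0.06346263  0.02827024]
```

Call:
{"op": "apply_moves", "data": {
  "moves": [
    [0,[-0.002,-0.035,0],0],
    [0,[-0.002,-0.075,0],0],
    [0,[-0.002,-0.1155,0],0],
    [0,[-0.002,-0.1155,0.03],0],
    [0,[-0.002,-0.1155,0.055],0],
    [0,[-0.002,-0.1155,0.065],0],
    [0,[-0.002,-0.1155,0.065],0]
  ]
}}

```text
t: 4.8
ee_pos: [0.5235, -0.0399, 0.0956]
ee_rot: [[-0.257, 0.966, -0.003], [0.966, 0.257, 0.001], [0.001, -0.003, -1.0]]
contact_force: [-0.4, 0.2, 0.1]
opening: 0.499
finger_force: 0.0
```

```bash
python3 - <<'E'
from h import *
o=manip.get_obs();print(o['ee_pos'],loc(o['ee_pos']),o['contact_force'],o['t'],o['opening'])
f=grab('wrist');L=loc(pts(f));im=f['image'];cv2.imwrite('pics/w4.png',im[...,::-1])
S=L.reshape(-1,3)
def med(x,y,z):
    h=np.ones(len(S),bool)
    for k,(a,b) in enumerate((x,y,z)): h&=(S[:,k]>a)&(S[:,k]<b)
    q=S[h];return len(q),np.median(q,0) if len(q) else 0,np.percentile(q,[3,97],axis=0).round(4).tolist() if len(q) else 0
print('tall',med((-.1,-.06),(.07,.12),(.046,.058)))
print('ptr',med((-.06,-.03),(.055,.08),(.022,.031)))
print('grip',med((-.06,-.03),(-.03,.03),(.073,.083)))
E
```

```text
[ 0.52345682 -0.03993546  0.09557524] [-0.04425742 -0.00095359  0.09557524] [-0.4156988   0.21354086  0.06071191] 4.8 0.49926273294391266
tall (410, array([-0.07892826,  0.09077181,  0.05261377]), [[-0.0822, 0.0805, 0.0475], [-0.0765, 0.1011, 0.054]])
ptr (143, array([-0.04446648,  0.06217474,  0.02841958]), [[-0.0481, 0.0551, 0.0272], [-0.0403, 0.0739, 0.0296]])
grip (1351, array([-0.04475061, -0.00118639,  0.07747924]), [[-0.0518, -0.0188, 0.0748], [-0.0371, 0.0142, 0.0789]])
```

View pics/w4.png

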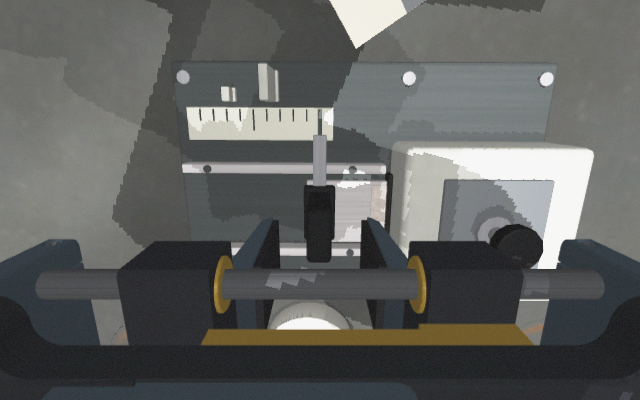

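The grip is centred between the fingers at (319,222). The pointer tip is at (320,112), the tall tab at (268,82) and the short one at (228,93). Next I'll descend and close.

Call:
{"op": "apply_moves", "data": {
  "moves": [
    [0,[0,0,0.025],0],
    [0,[0,0,0.045],0],
    [0,[0,0,0.055],0],
    [0,[0,0,0.055],0],
    [1,[0,0,0.055],0],
    [1,[0,0,0.055],0],
    [1,[0,0,0.055],0],
    [1,[0,0,0.055],0],
    [1,[0,0,0.055],0],
    [1,[0,0,0.055],0]
  ]
}}

```text
t: 5.85
ee_pos: [0.523, -0.0404, 0.0423]
ee_rot: [[-0.257, 0.966, -0.002], [0.966, 0.257, -0.0], [0.0, -0.002, -1.0]]
contact_force: [-9.6, -4.6, 10.7]
opening: 0.175
finger_force: 30.0
```

Call:
{"op": "apply_moves", "data": {
  "moves": [
    [1,[0,-0.006,-0.002],0],
    [1,[0,-0.014,-0.002],0],
    [1,[0,-0.022,-0.002],0],
    [1,[0,-0.028,-0.002],0],
    [1,[0,-0.032,-0.002],0],
    [1,[0,-0.032,-0.002],0],
    [1,[0,-0.032,-0.002],0]
  ]
}}

```text
t: 6.55
ee_pos: [0.4932, -0.0482, 0.0432]
ee_rot: [[-0.256, 0.967, -0.0], [0.967, 0.256, 0.001], [0.001, -0.0, -1.0]]
contact_force: [5.2, 2.0, -25.6]
opening: 0.174
finger_force: 30.0
```

```bash
cat > m.py <<'E'
from h import *
import sys
o=manip.get_obs();print(o['ee_pos'],loc(o['ee_pos']),o['contact_force'],o['t'],o['opening'])
f=grab('wrist');L=loc(pts(f));im=f['image']
cv2.imwrite(f'pics/{sys.argv[1]}.png',cv2.resize(im[40:260,160:460,::-1],None,fx=2.6,fy=2.6,interpolation=cv2.INTER_CUBIC))
S=L.reshape(-1,3)
def med(x,y,z):
    h=np.ones(len(S),bool)
    for k,(a,b) in enumerate((x,y,z)): h&=(S[:,k]>a)&(S[:,k]<b)
    q=S[h];return len(q),np.median(q,0) if len(q) else 0,np.percentile(q,[3,97],axis=0).round(4).tolist() if len(q) else 0
print('tall top',med((-.1,-.06),(.07,.12),(.046,.058)))
print('tall any',med((-.1,-.06),(.081,.12),(.032,.058)))
print('ptr',med((-.1,-.03),(.04,.076),(.0245,.031)))
E
python3 m.py w5
```

```text
[ 0.4932444  -0.04818811  0.04324568] [-0.07557564 -0.00120882  0.04324568] [  5.19097031   1.96127807 -25.61775006] 6.55 0.173880861757549
tall top (645, array([-0.07955519,  0.09074163,  0.05266352]), [[-0.0824, 0.0805, 0.0513], [-0.0767, 0.101, 0.054]])
tall any (608, array([-0.07955482,  0.09152949,  0.05267195]), [[-0.0824, 0.0818, 0.0513], [-0.0767, 0.101, 0.054]])
ptr (665, array([-0.07485098,  0.05114   ,  0.02868578]), [[-0.0794, 0.0406, 0.0273], [-0.0703, 0.0725, 0.03]])
```

View pics/w5.png

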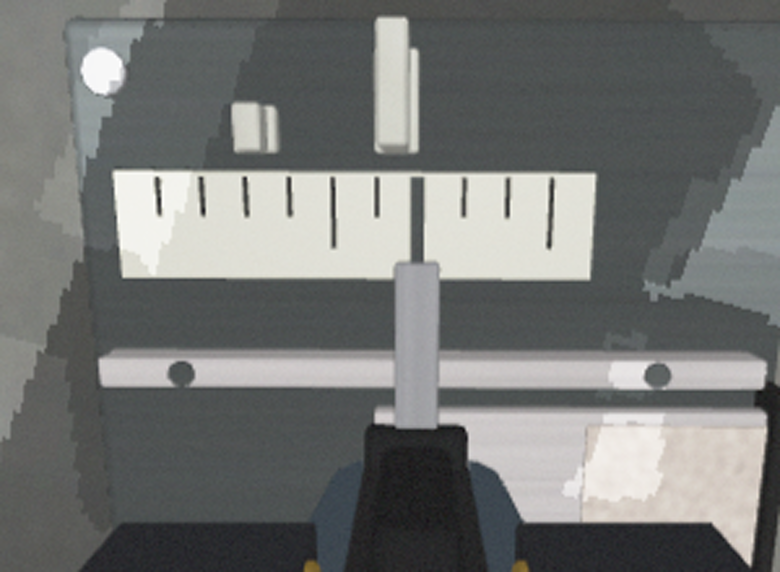

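The pointer needle is at crop x≈417. The tall tab's top is at 375–409 and its foot edge at 418, so there are about 5 mm left to go. I'll work out the remaining distance by rays and ease the 25 N vertical load.

```bash
cat > r.py <<'E'
from h import *
f=np.load('pics/wrist.npz')
import sys
def c(x,y,z): return loc(ray(f,160+(x+.5)/2.6-.5,40+(y+.5)/2.6-.5,z)).round(4)
E
python3 - <<'E'
from r import *
print('needle',c(417,210,.026),c(416.5,255,.026))
print('tall top L,R',c(375,90,.052),c(409,90,.052),c(376,30,.052),c(408,30,.052))
print('foot right',c(418,152,.012))
E
```

```text
needle [-0.0748  0.0679  0.026 ] [-0.0749  0.0582  0.026 ]
tall top L,R [-0.0824  0.0897  0.052 ] [-0.0763  0.0897  0.052 ] [-0.0821  0.0997  0.052 ] [-0.0764  0.0997  0.052 ]
foot right [-0.0746  0.0804  0.012 ]
```

Call:
{"op": "apply_moves", "data": {
  "moves": [
    [1,[0,-0.0015,0.001],0],
    [1,[0,-0.0036,0.0015],0],
    [1,[0,-0.0036,0.0015],0],
    [1,[0,-0.0036,0.0015],0]
  ]
}}

```text
t: 7.0
ee_pos: [0.4909, -0.0489, 0.043]
ee_rot: [[-0.256, 0.967, 0.002], [0.967, 0.256, 0.001], [-0.0, 0.002, -1.0]]
contact_force: [4.5, 7.9, 3.4]
opening: 0.172
finger_force: 30.0
```

```bash
python3 m.py w6
```

```text
[ 0.49091912 -0.04887625  0.04297041] [-0.07799958 -0.00127968  0.04297041] [4.47836082 7.88797826 3.37805108] 7.0 0.1717313141754836
tall top (643, array([-0.07963846,  0.09098701,  0.05272361]), [[-0.0824, 0.0803, 0.0513], [-0.0769, 0.1011, 0.054]])
tall any (609, array([-0.07963846,  0.09176092,  0.05275082]), [[-0.0824, 0.0817, 0.0513], [-0.0769, 0.1011, 0.054]])
ptr (664, array([-0.07723261,  0.05147235,  0.02872266]), [[-0.0818, 0.0406, 0.0273], [-0.0727, 0.0725, 0.0299]])
```

View pics/w6.png

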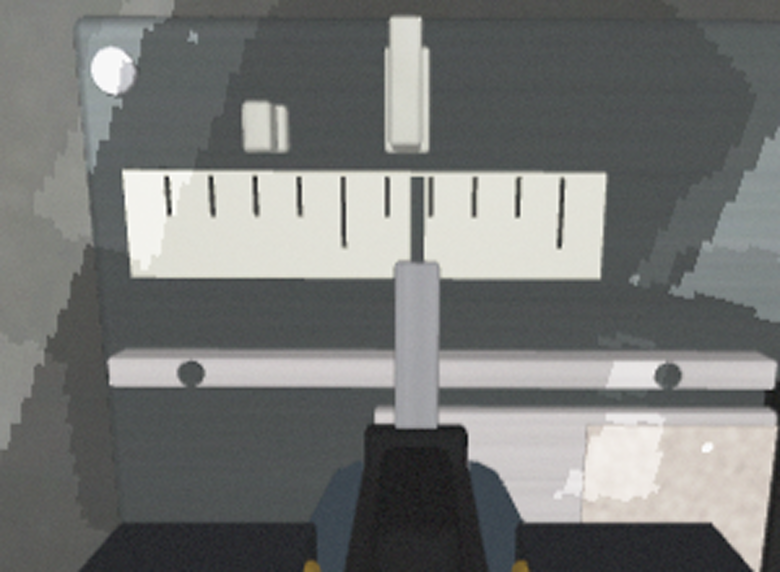

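The needle is at crop x≈417, with the tab's top centre at ≈405.5 and its foot centre at ≈407.5. Casting the rays again.

```bash
python3 - <<'E'
from r import *
print('needle',c(417,210,.026))
print('top',c(390,40,.052),c(421,40,.052),c(390.5,120,.052),c(421,120,.052))
print('foot',c(385.5,150,.012),c(429,150,.012),c(407.5,150,.012))
im=f['image'].max(-1)
for r in (60,75,90,96,120,130):print(r,im[r,300:335].tolist())
print((f['range_z'][75,300:335]*1000).round().tolist(),(f['range_z'][96,300:335]*1000).round().tolist())
E
```

```text
needle [-0.0772  0.0678  0.026 ]
top [-0.0821  0.0979  0.052 ] [-0.0766  0.0979  0.052 ] [-0.0821  0.0845  0.052 ] [-0.0765  0.0845  0.052 ]
foot [-0.0844  0.0807  0.012 ] [-0.0744  0.0807  0.012 ] [-0.0793  0.0807  0.012 ]
60 [82, 87, 86, 87, 83, 84, 83, 94, 190, 181, 185, 212, 214, 214, 214, 215, 215, 215, 216, 217, 214, 194, 198, 220, 199, 109, 82, 85, 86, 86, 84, 86, 83, 84, 86]
75 [82, 81, 80, 84, 82, 84, 84, 91, 189, 179, 186, 212, 213, 214, 213, 213, 213, 213, 215, 214, 206, 190, 192, 215, 196, 108, 80, 77, 82, 80, 79, 83, 80, 82, 79]
90 [82, 81, 85, 83, 81, 82, 82, 91, 185, 176, 185, 208, 210, 212, 211, 213, 213, 213, 210, 214, 204, 188, 190, 213, 198, 101, 81, 82, 84, 80, 83, 82, 83, 80, 82]
96 [83, 83, 82, 83, 82, 83, 87, 84, 183, 213, 185, 137, 133, 132, 133, 134, 131, 131, 131, 133, 132, 150, 207, 213, 197, 100, 83, 86, 87, 82, 86, 87, 87, 85, 87]
120 [226, 226, 226, 226, 226, 226, 226, 225, 92, 92, 221, 226, 226, 226, 226, 226, 226, 200, 104, 91, 87, 87, 89, 193, 190, 78, 137, 222, 226, 227, 226, 226, 227, 226, 228]
130 [225, 224, 226, 225, 225, 225, 226, 225, 224, 225, 225, 226, 225, 225, 225, 226, 226, 201, 101, 91, 88, 88, 86, 199, 224, 226, 227, 226, 227, 226, 226, 226, 225, 226, 226]
[191.0, 189.0, 189.0, 190.0, 188.0, 189.0, 189.0, 188.0, 186.0, 152.0, 152.0, 151.0, 151.0, 151.0, 152.0, 152.0, 151.0, 152.0, 152.0, 152.0, 152.0, 151.0, 186.0, 184.0, 184.0, 190.0, 189.0, 190.0, 190.0, 189.0, 189.0, 190.0, 190.0, 189.0, 190.0] [191.0, 192.0, 192.0, 193.0, 193.0, 192.0, 193.0, 194.0, 188.0, 188.0, 187.0, 156.0, 156.0, 155.0, 155.0, 156.0, 155.0, 155.0, 155.0, 155.0, 156.0, 165.0, 188.0, 186.0, 189.0, 192.0, 193.0, 191.0, 193.0, 192.0, 191.0, 193.0, 193.0, 191.0, 191.0]
```

The tab has a wider foot, and both its top and foot centre at x = -79.3 mm. The needle is at -77.2, so 2.1 mm remain.

Call:
{"op": "apply_moves", "data": {
  "moves": [
    [1,[0,-0.0015,0],0],
    [1,[0,-0.0025,0],0],
    [1,[0,-0.0025,0],0],
    [1,[0,-0.0025,0],0],
    [1,[0,-0.0025,0],0]
  ]
}}

```text
t: 7.55
ee_pos: [0.4885, -0.0495, 0.043]
ee_rot: [[-0.256, 0.967, 0.002], [0.967, 0.256, 0.001], [-0.0, 0.002, -1.0]]
contact_force: [4.5, 8.8, 1.8]
opening: 0.176
finger_force: 30.0
```

```bash
python3 m.py w7; python3 - <<'E'
from h import *
f=np.load('pics/wrist.npz');im=f['image'].max(-1).astype(float)
def seg(r,mask,z):
    u=np.nonzero(mask)[0]+295;print(r,u.min(),u.max(),loc(ray(f,(u.min()+u.max())/2,r,z)).round(4))
z=f['range_z']
for r in(70,85):seg(r,(z[r,295:345]>0)&(z[r,295:345]<.165),.052);seg(r,im[r,295:345]>150,.014)
for r in(126,130,134):seg(r,im[r,295:345]<150,.026)
E
```

```text
[ 0.48852645 -0.04949574  0.04297022] [-0.08047111 -0.00126695  0.04297022] [4.47613284 8.81920504 1.83563604] 7.55 0.17598816082369184
tall top (630, array([-0.07932166,  0.09136485,  0.05272256]), [[-0.0821, 0.0804, 0.0514], [-0.0766, 0.1012, 0.054]])
tall any (596, array([-0.07932166,  0.09183697,  0.05272685]), [[-0.0821, 0.0817, 0.0514], [-0.0766, 0.1012, 0.054]])
ptr (664, array([-0.07968613,  0.05143167,  0.02872052]), [[-0.0842, 0.0407, 0.0274], [-0.0751, 0.0725, 0.0298]])
70 315 327 [-0.0793  0.0915  0.052 ]
70 312 328 [-0.0797  0.0957  0.014 ]
85 315 326 [-0.0795  0.0849  0.052 ]
85 312 328 [-0.0797  0.0876  0.014 ]
126 296 322 [-0.0859  0.0647  0.026 ]
130 296 322 [-0.0859  0.0625  0.026 ]
134 296 322 [-0.086   0.0603  0.026 ]
```

The needle is at -79.7 mm and the tab at about -79.5 mm, so they line up with the grip still held. Handing in.

```bash
python3 -c "
from cell import manip
print(manip.finish_job())"
```

```text
the job is handed in; nothing more can be done
None
```

I pressed the plunger to its stop for just over half a second and let it come back up, then drew the slide out until the pointer was within about 0.3 mm of the tall tab. I handed the job in at about 7.6 s with the slide still held.

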